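Tip the padlock bodies into the wash basin, then open the safety-capped cleaner jug

ROBOT

A 6-joint arm with a two-finger parallel gripper is mounted at the origin on the work surface. World frame = base frame: x ahead of the robot, y to its left, z up, the work surface at z = 0. Lengths are in mm, angles in rad, forces in N, time in s.
With the tool pointing down it reaches from about 275 to 875 mm from the base axis. Payload 12.5 kg.
Tool frame: the origin (TCP) lies at the very end of the fingers, on their centre line; the grasp point (between the pads) lies 19 mm behind it; z points along the fingers, y is the line along which they close (so a half turn about z gives the same grasp; the last joint's range is limited). The gripper opens to 85 mm and grips with 20 to 120 N. Pads are 22 mm wide; open, the fingers measure 114 mm over their backs; the gripper's body (76 mm by 85 mm) begins 54 mm behind the grasp point. The pads swing forward as they close: fully open they stand 13 mm farther back than shut.
Start: joints at [1.188, 0.351, 1.652, -0, 1.139, -0.085], TCP at [161.348, 525.786, 231.29] pointing down, gripper open.
Joint ranges: [-2.75, 2.75], [-0.79, 2.1], [0.01, 2.65], [-1.57, 4.71], [0.07, 3.14], [-2.87, 2.87]. Speed limits (rad/s): [2.22, 2.22, 2.79, 3.14, 3.14, 3.14].

INTERFACE

Orientations are given as a unit quaternion [w, x, y, z].
In Python, from plant import manip gives the robot as it stands. The module is installed in compiled form; this text tells all that it offers.
- The arm moves only by the tool jog_arm, called after ">>>" in YAML: its name, and indented under it one key for each argument. Schema: {"type":"object","properties":{"motion":{"type":"array","items":{"type":"number"},"minItems":4,"maxItems":40},"jaw":{"type":"number"},"only":{"type":"string"},"quiet":{"type":"boolean"},"lines":{"type":"string"}},"required":["motion"],"additionalProperties":false}. motion is one flat list of numbers that holds 1 to 10 rows one after another, with no inner brackets; each row has 4 numbers: dx, dy, dz in mm, then a turn about the tool's z in rad; each row is the pose to reach, as a shift and turn from the pose commanded when the call began, along the tool's axes at that moment; what a row does not reach only later rows make up. A row lasts 1/10 s, in which the tool goes at most 50 mm and 0.15 rad, less where a joint would pass 70% of its speed; a pose out of reach is approached as far as the arm can. jaw is the finger opening in mm, set as the call begins (left out keeps the last). The fingers move at their own pace and stop on an object; the grip force is fixed at half the most. Time passes only in rows, so rows that do not move let the fingers close. The tool returns the time, the measured TCP pose, the force, the opening and the grip force at its end. only (a regular expression) keeps the lines of the reply that match it, lines (a string "A,B") keeps lines A to B, and quiet returns only ok. Input that does not fit is refused with a message, and nothing moves.
- manip.state(): the state, without advancing time (a new reading comes with each control period).
- manip.camera(name): name is "side" or "top" or "wrist"; returns a dict with "img" (384x512x3 uint8, blue, green, red), "fx", "fy", "cx", "cy" (pixels), "extrinsics" (4x4, takes a point from world to camera coordinates); the wrist camera has in their place "mount" (4x4, takes a point from camera to tool coordinates, whose origin is the TCP and whose axes are the flange's). Camera axes: x right, y down, z forward; pixel columns grow to the right and rows downward; lengths in mm; the calibration is good to about 2 mm. A picture is of the moment at which its call begins: read the wrist's pose just before it. There is no depth.
- manip.hand_in(): hands the job in; it is judged then, once.
The state is a dict: "clock": time; "joint_positions": joint angles; "joint_velocities": joint speeds; "effort": joint torques, N m; "position": TCP position; "eef_rot": TCP orientation; "ft_force": force on the tool from outside, world axes, zero at the start; "wrist_torque": the same for the moment, N m; "finger_gap": finger opening in mm; "finger_force": force on a finger pad.
Only numpy, scipy, OpenCV 4.12 (cv2) and the standard library are available. Lean on these libraries where they do the work, as an engineer would, in place of code of your own. Each camera call takes 0.05 s, during which the arm holds its last target. There are 200 camera calls.

TASK

Get a batch of lock parts ready for washing: pick the blue tray up by its wooden bar and tip it so that all three brass padlock bodies slide off its open end into the steel basin, then set the empty tray back down flat on the bench and let go of it. Then open the white cleaner jug: press its orange safety cap down, twist it anticlockwise (seen from above) until it comes free, and lift it straight up, about 8 cm above where it sat. Finish still holding the cap upright and still in the gripper, directly above the jug, and leave the keys, red padlock and file on the bench alone.

Things in the scene. Friction and masses are not known exactly. Their poses are not given: they have to be found in the camera images.
- tray: Blue enamelled tip tray, 160 x 104 mm, about 0.3 kg. Origin: centre of its underside; x points to the open pouring end, y across, z up. Floor 3 mm thick; walls 4 mm thick, 28 mm high on the other three sides. A wooden bar handle runs along y over the middle. The brass bodies slide on it from a slope of 16 to 23 degrees (tip it by 40). At the start x points roughly to world +y
- tray_bar (a point): Middle of the tray's wooden bar, 66 mm above the tray's underside, centred over the tray. The bar is 104 mm long (tray y), 14 mm wide (tray x), 16 mm high, carried at its ends by the side walls, free underneath (37 mm over the lying bodies)
- tray_lip (a point): Middle of the open pouring edge: 80 mm ahead of the tray's origin along tray x, at the floor's upper face (3 mm above the underside)
- lock_a: Brass padlock body lying flat on the tray, 30 x 26 x 18 mm, 85 g. Origin: centre of its underside
- lock_b: A second brass padlock body, the same as lock_a
- lock_c: A third brass padlock body, the same as lock_a
- basin: Round steel wash basin with a white rim, fixed to the bench, 60 mm high, 190 mm across the rim, 168 mm across the foot, walls 4 mm. Origin: centre of its underside
- basin_in (a point): Centre of the basin's inner floor, 5 mm above the bench
- jug: White plastic cleaner jug with a blue and yellow band, 84 mm across, held in a steel cradle (plate 120 x 120 mm, ring 22 mm high): fixed, it cannot move or turn. Origin: centre of the cradle's underside on the bench, on the axis of jug and cap; z up. The shoulder slopes in from 104 mm height to 40 mm across at 137 mm; a narrower neck goes on up inside the cap
- cap: Orange push-and-turn safety cap, round, 51 mm across, 34 mm tall, 40 g, a black pointer bar on top along its x. Origin: centre of its lower rim, z up. Locked, it sits 150 mm above the jug's origin with cap x along jug x. Inner lugs stop it lifting or turning (0.15 rad of play) until pushed down over 3.5 mm (6 mm is good, hard bottom at 8 mm) against a spring: 3 N at the start, 1 N more per mm
- cap_top (a point): Centre of the cap's top face, 34 mm above its origin (184 mm above the bench when locked). Kept down, the cap turns anticlockwise seen from above; its lugs are free of the neck from 0.75 to 1.35 rad past the locked direction (aim for 1.05; a firm stop follows), and there it lifts straight off. Clockwise is blocked
- key_a: Nickel skeleton key lying on the bench, 90 mm long, 8 mm thick; leave alone. Origin on its shank, on the bench
- key_b: Second nickel skeleton key, the same as key_a; leave alone
- red_padlock: Red enamel padlock lying flat, body 45 x 45 x 20 mm with a steel shackle; leave alone. Origin: centre of the body's underside
- file: Steel file with a wooden grip, 265 mm long, 24 mm high, lying on the bench; leave alone. Origin where blade and grip meet, at bench height; x along the blade
There are look-alikes about, which are no part of the job. There is more than one size of the cap; the one meant has the size given above.

How it is judged (in metres and radians):
On the way, in this order (a step that is already met when the one before it is completed fails the run):
1. all three brass bodies have slid into the basin while the gripper holds the tray tipped (horizontal distance between each of lock_a, lock_b, lock_c and basin_in below 0.088 m and z of each of lock_a, lock_b, lock_c in the frame of basin below 0.05 m and angle between tray's own z axis and vertical above 0.2 rad and contact force between the fingers and tray above 0.5 N), for 0.05 s.
2. the tray is back flat on the bench and let go (height (world z) of tray below 0.006 m and angle between tray's own z axis and vertical below 0.08 rad and contact force between the fingers and tray below 0.1 N), for 0.2 s.
3. the cap is pressed down (z of cap in the frame of jug below 0.1465 m), for 0.05 s.
4. the cap is twisted while still down on the neck (angle between the x axis of cap and the x axis of jug, either way round above 0.6 rad and z of cap in the frame of jug below 0.154 m), for 0.05 s.
At the end, for the whole second after the job is handed in: All three brass bodies lie in the basin; the empty tray stands flat on the bench (within 6 mm and 0.08 rad), not touched by the fingers; the cap is held still in the fingers, 50 to 120 mm above its locked height, within 30 mm of the jug's axis, tilted less than 0.3 rad, not touching the jug (all of step 2 and horizontal distance between each of lock_a, lock_b, lock_c and basin_in below 0.088 m and z of each of lock_a, lock_b, lock_c in the frame of basin below 0.05 m and z of cap in the frame of jug between 0.2 and 0.27 m and horizontal distance between cap and jug below 0.03 m and angle between cap's own z axis and vertical below 0.3 rad and contact force between the fingers and cap above 1 N and contact force between cap and jug below 0.05 N and linear speed of cap below 0.03 m/s); the arm keeps its last pose, push and grip.
It fails at once if a key, the red padlock or the file is moved more than 25 mm (distance of any of key_a, key_b, red_padlock, file from where it was at the start of the episode above 0.025 m).
It also fails if it takes over 58 s, if anything falls off the work surface, if the arm or the gripper's body presses on something with over 40 N, if the wrist force passes 120 N, or if a joint passes its speed limit or range.

## Working session

There is one attempt and no reset: what is moved stays moved. The work goes in short steps, Python scripts to look and compute and a tool call to move; the robot and the scene stay as the last step left them, time stands still between calls to the robot, and variables do not carry over. Pictures are saved under pics/ and viewed, at most 10 in all, crops included, and the job is handed in when it is done.

```bash
mkdir -p pics; python3 - <<'E'
from plant import manip
import cv2,numpy as np
s=manip.state();print(s['position'],s['eef_rot'],s['clock'])
for n in('top','side','wrist'):
    c=manip.camera(n);cv2.imwrite(f'pics/{n}0.png',c['img'])
    print(n,c['fx'],c['fy'],c['cx'],c['cy']);print(np.round(c.get('extrinsics',c.get('mount')),4).tolist())
a=[cv2.imread(f'pics/{n}0.png') for n in('top','side')]
E
```

```text
[161.22610504 525.46785368 230.72807615] [-1.46206055e-04  1.48364110e-01  9.88932606e-01 -6.08883835e-04] 0.0
top 417.84937201279104 417.84937201279104 253.0459473363268 192.35355854450253
[[-0.0168, -0.9997, 0.0167, 27.0006], [-0.9837, 0.0135, -0.1795, 551.1079], [0.1792, -0.0195, -0.9836, 1295.9475], [0.0, 0.0, 0.0, 1.0]]
side 436.6695897771603 436.6695897771603 252.52468870676478 193.4710290011849
[[0.9942, -0.1079, -0.0034, -510.3844], [-0.0728, -0.6466, -0.7594, 158.4227], [0.0798, 0.7552, -0.6507, 1152.4297], [0.0, 0.0, 0.0, 1.0]]
wrist 344.44864077840333 344.44864077840333 260.9291394009609 195.8481818156362
[[-0.0, -0.9532, -0.3025, 78.0162], [1.0, 0.0001, -0.0002, 0.8743], [0.0002, -0.3025, 0.9532, -142.6076], [0.0, 0.0, 0.0, 1.0]]
```

View pics/top0.png

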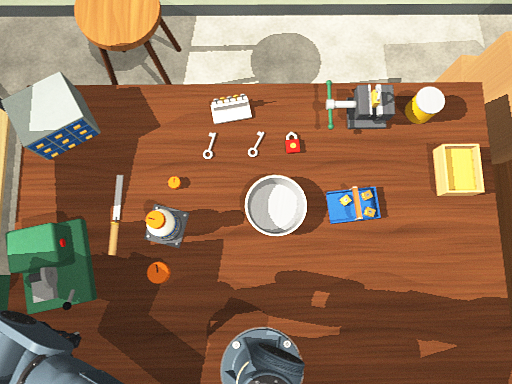

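View pics/side0.png

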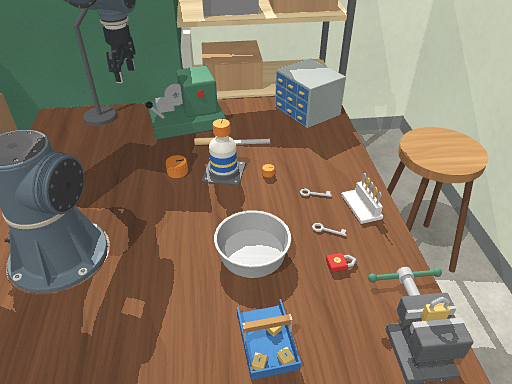

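The top view shows the tray at (353,204), open end to the left, with its bar at (358,203). The basin is at (276,205) and the jug's cap at about (157,218). Loose decoy caps lie at (174,182) and (158,272). The side view agrees, with the jug cap at (221,127).

The jog command only turns about the tool's z, so the tray has to be tipped by pressing it on the basin rim. Next I measure.

```bash
cat > h.py <<'E'
import cv2,numpy as np
def ray(c,uv):
    E=np.array(c['extrinsics']);R,t=E[:3,:3],E[:3,3]
    d=R.T@np.array([(uv[0]-c['cx'])/c['fx'],(uv[1]-c['cy'])/c['fy'],1.]);return -R.T@t,d
def plane(c,uv,z):
    o,d=ray(c,uv);return o+d*(z-o[2])/d[2]
def tri(a,b):
    A=np.zeros((3,3));v=np.zeros(3)
    for o,d in(a,b):
        d=d/np.linalg.norm(d);P=np.eye(3)-np.outer(d,d);A+=P;v+=P@o
    return np.linalg.solve(A,v)
def blobs(img,lo,hi,roi=None,amin=25):
    m=cv2.inRange(cv2.cvtColor(img,cv2.COLOR_BGR2HSV),lo,hi)
    if roi: k=np.zeros_like(m);x0,y0,x1,y1=roi;k[y0:y1,x0:x1]=1;m*=k
    cs,_=cv2.findContours(m,cv2.RETR_EXTERNAL,cv2.CHAIN_APPROX_NONE)
    return m,sorted([c for c in cs if cv2.contourArea(c)>=amin],key=cv2.contourArea,reverse=True)
E
python3 - <<'E'
from plant import manip
from h import *
T=manip.camera('top');S=manip.camera('side')
def show(n,c,b):
    for k in b[:4]: print(n,np.round(cv2.minAreaRect(k)[0],1),np.round(cv2.minAreaRect(k)[1],1),round(cv2.minAreaRect(k)[2],1),cv2.contourArea(k))
_,b=blobs(T['img'],(95,120,60),(125,255,255),(315,170,395,235));show('trayT',T,b)
q=cv2.boxPoints(cv2.minAreaRect(np.vstack(b)))
for z in (0,28): print('corners z',z,[np.round(plane(T,p,z)[:2]).tolist() for p in q])
for c,n,rb,rc in((T,'T',(335,175,380,230),(140,200,185,240)),(S,'S',(235,305,300,340),(205,112,238,142))):
    _,b=blobs(c['img'],(5,90,100),(24,255,255),rb,10);show('bar'+n,c,b)
    _,b=blobs(c['img'],(5,180,120),(22,255,255),rc);show('cap'+n,c,b)
g=T['img'].copy()
m,b=blobs(T['img'],(0,0,120),(180,60,255),(235,165,317,245));show('basin',T,b)
e=cv2.fitEllipse(b[0]);print(e,plane(T,e[0],60))
big=np.vstack([cv2.resize(T['img'][160:245,130:390],None,fx=3,fy=3),np.pad(cv2.resize(S['img'][295:384,230:310],None,fx=3,fy=3),((0,0),(0,540),(0,0)))])
cv2.imwrite('pics/z1.png',big)
E
```

```text
trayT [340.6 206.1] [32.2 26.2] 81.3 762.0
trayT [367.1 203.1] [31.8 22.3] 82.9 508.0
corners z 0 [[559.0, -225.0], [576.0, -399.0], [469.0, -403.0], [453.0, -232.0]]
corners z 28 [[554.0, -220.0], [571.0, -390.0], [466.0, -394.0], [450.0, -226.0]]
barT [357.  196.5] [43. 44.] 90.0 675.5
barT [357. 224.] [10. 44.] 90.0 345.5
barT [369.4 211.7] [9.5 8.5] 18.4 55.5
barT [366.5 194.8] [ 7.8 10. ] 68.2 55.0
capT [154.5 219.5] [17. 19.] 90.0 213.0
barS [271. 322.] [34. 56.] 90.0 813.0
barS [247. 322.] [34. 24.] 90.0 179.0
barS [268.5 306. ] [ 2. 13.] 90.0 13.5
capS [221. 130.] [12. 16.] 90.0 132.5
basin [275.5 205. ] [60. 61.] 90.0 2899.5
((275.39849853515625, 205.18507385253906), (60.130802154541016, 61.428916931152344), 106.6299057006836) [507.11791526 -51.61189591  60.        ]
```

View pics/z1.png

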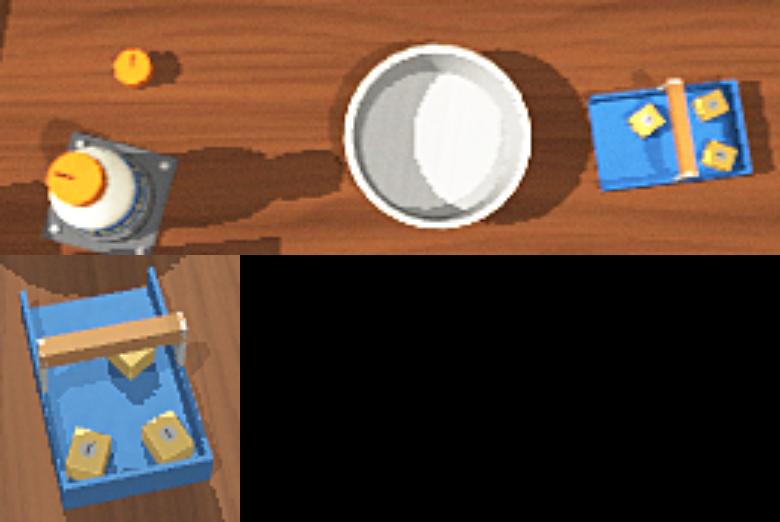

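The zoom shows the bar's top face centred at about (357,203) in the top view and (267.7,322) in the side view. One body is ahead of the bar and two are behind it.

```bash
cat >> h.py <<'E'
from scipy.spatial.transform import Rotation as Ro
def rot(s): q=s['eef_rot'];return Ro.from_quat([q[1],q[2],q[3],q[0]]).as_matrix()
def wcam(manip):
    s=manip.state();c=manip.camera('wrist');M=np.eye(4);M[:3,:3]=rot(s);M[:3,3]=s['position']
    c['extrinsics']=np.linalg.inv(M@np.array(c['mount']));return c,s
E
python3 - <<'E'
from plant import manip
from h import *
T=manip.camera('top');S=manip.camera('side');s=manip.state();R=rot(s);p=s['position']
bt=tri(ray(T,(356.9,203)),ray(S,(267.7,322.3)));b=plane(T,(356.9,203),74)
print('bar',bt,b,'cap',tri(ray(T,(155.7,220)),ray(S,(221,126))),plane(T,(155.7,220),184))
print('tool axes x,y',R[:,0],R[:,1]);print('delta tool',R.T@(np.array([b[0],b[1],230])-p))
E
```

```text
bar [ 510.59590144 -310.14500578   68.00817969] [ 508.31738874 -308.53293526   74.        ] cap [452.05760924 302.09209054 173.35965344] [450.76601432 299.80732219 184.        ]
tool axes x,y [-9.55982790e-01  2.93422739e-01  4.87327015e-05] [ 2.93422722e-01  9.55982771e-01 -2.20391705e-04]
delta tool [-576.51002943 -695.73131295    1.30095785]
```

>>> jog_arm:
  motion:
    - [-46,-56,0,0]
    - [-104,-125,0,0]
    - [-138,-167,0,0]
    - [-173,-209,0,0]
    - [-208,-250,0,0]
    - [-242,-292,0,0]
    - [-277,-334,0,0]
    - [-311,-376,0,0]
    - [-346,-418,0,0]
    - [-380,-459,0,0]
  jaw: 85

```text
refused: motion[0]: [-46, -56, 0, 0] is not of type 'number' (schema: type "number"). Nothing was moved.
```

Wrong form. The message asks for one flat list, 4 numbers to a row, no inner brackets, so I'll send the same numbers that way.

>>> jog_arm:
  motion: [-46,-56,0,0,-104,-125,0,0,-138,-167,0,0,-173,-209,0,0,-208,-250,0,0,-242,-292,0,0,-277,-334,0,0,-311,-376,0,0,-346,-418,0,0,-380,-459,0,0]
  jaw: 85

```text
clock: 1.35
position: [353.6, 62.0, 231.7]
eef_rot: [0.001, 0.148, 0.989, 0.0]
ft_force: [0.6, 2.0, 0.2]
finger_gap: 84.5
finger_force: 0.0
```

>>> jog_arm:
  motion: [-30,-40,0,-0.1,-60,-80,0,-0.2,-95,-115,10,-0.3,-130,-150,20,-0.39,-160,-190,30,-0.39,-196,-237,30,-0.39,-196,-237,30,-0.39,-196,-237,30,-0.39]

```text
clock: 2.15
position: [471.2, -221.4, 200.9]
eef_rot: [-0.0, -0.045, 0.999, 0.0]
ft_force: [-0.1, 1.1, 0.2]
finger_gap: 85.3
finger_force: 0.0
```

```bash
python3 - <<'E'
from plant import manip
from h import *
c,s=wcam(manip);cv2.imwrite('pics/w1.png',c['img']);print(s['position'],rot(s)[:,:2].T)
E
```

```text
[ 471.15215337 -221.38652251  200.869409  ] [[-9.95959552e-01 -8.98023699e-02  3.24902984e-04]
 [-8.98022905e-02  9.95959580e-01  2.51339112e-04]]
```

View pics/w1.png

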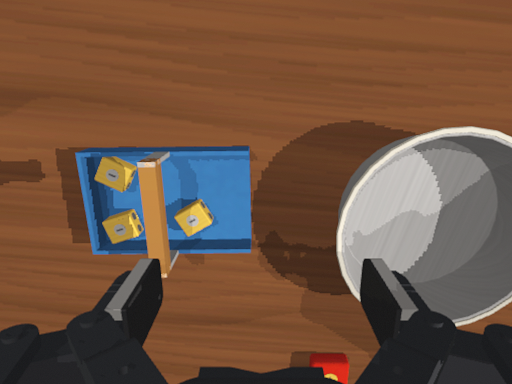

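The wrist view shows the bar running from (149,160) to (161,275), with the tray level in the picture and its open edge at column 250.

```bash
python3 - <<'E'
from plant import manip
from h import *
c,s=wcam(manip);R=rot(s);p=s['position']
_,b=blobs(c['img'],(6,90,60),(17,200,255),(130,150,180,290));k=b[0]
r=cv2.minAreaRect(k);print(r)
for q in cv2.boxPoints(r):print(np.round(q),plane(c,q,74))
_,b=blobs(c['img'],(95,120,60),(125,255,255),(60,130,260,265));q=np.vstack(b)
for u in((250,147),(250,253)):print('nose',plane(c,u,28))
for u in((250,165),(250,240)):print('lip',plane(c,u,3))
B=plane(c,r[0],74);print(B,'d',R.T@(np.r_[B[:2],200]-p))
# basin
_,b=blobs(manip.camera('top')['img'],(0,0,120),(180,60,255),(235,165,317,245));
print('lip-tool y',np.linalg.norm(c['img'][:1]))
E
```

```text
((154.5, 224.0), (130.0, 49.0), 90.0)
[130. 159.] [ 457.24815678 -324.460687     74.        ]
[179. 159.] [ 453.71205396 -285.72311192   74.        ]
[179. 289.] [ 572.39378933 -283.40841337   74.        ]
[130. 289.] [ 576.38124596 -327.20532894   74.        ]
nose [ 446.84206148 -231.09624837   28.        ]
nose [ 554.41914884 -222.30198765   28.        ]
lip [ 469.23996571 -230.01043801    3.        ]
lip [ 551.66704171 -223.27215188    3.        ]
[ 511.28937646 -305.19364906   74.        ] d [-32.65102146 -88.61951782   0.87232922]
lip-tool y 3638.9666115533405
```

>>> jog_arm:
  motion: [-15,-45,20,0,-30,-89,50,0,-30,-89,80,0,-30,-89,80,0,-30,-89,80,0]

```text
clock: 2.8
position: [509.0, -304.4, 122.0]
eef_rot: [-0.0, -0.047, 0.999, 0.0]
ft_force: [0.8, -0.1, 0.8]
finger_gap: 84.8
finger_force: 0.0
```

>>> jog_arm:
  motion: [0,-3,30,0,0,-3,60,0,0,-3,75,0,0,-3,75,0]

```text
clock: 3.2
position: [509.1, -307.8, 46.3]
eef_rot: [-0.001, -0.047, 0.999, 0.0]
ft_force: [0.3, -0.7, -0.4]
finger_gap: 84.6
finger_force: 0.0
```

>>> jog_arm:
  motion: [0,0,0,0,0,0,0,0,0,0,0,0,0,0,0,0,0,0,0,0,0,0,0,0,0,0,0,0,0,0,0,0]
  jaw: 5

```text
clock: 4.0
position: [509.7, -309.1, 46.9]
eef_rot: [0.0, -0.046, 0.999, -0.0]
ft_force: [-0.6, 0.7, 6.2]
finger_gap: 13.1
finger_force: 59.6
```

>>> jog_arm:
  motion: [0,0,-25,0,0,0,-50,0,0,0,-75,0,0,0,-95,0,0,0,-95,0]

```text
clock: 4.5
position: [510.1, -309.4, 143.2]
eef_rot: [0.001, -0.046, 0.999, -0.001]
ft_force: [0.8, -0.3, -6.5]
finger_gap: 12.8
finger_force: 59.4
```

>>> jog_arm:
  motion: [-3,30,0,0,-7,70,0,0,-11,110,0,0,-15,150,0,0,-18,180,0,0,-20,200,0,0,-21,206,0,0,-21,206,0,0]

```text
clock: 5.3
position: [510.9, -101.3, 140.2]
eef_rot: [-0.001, -0.047, 0.999, 0.0]
ft_force: [0.8, -1.2, -6.0]
finger_gap: 13.0
finger_force: 59.5
```

```bash
python3 - <<'E'
from plant import manip
import cv2
cv2.imwrite('pics/s1.png',cv2.resize(manip.camera('side')['img'][150:384,100:400],None,fx=2,fy=2))
E
```

```text
(no output)
```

View pics/s1.png

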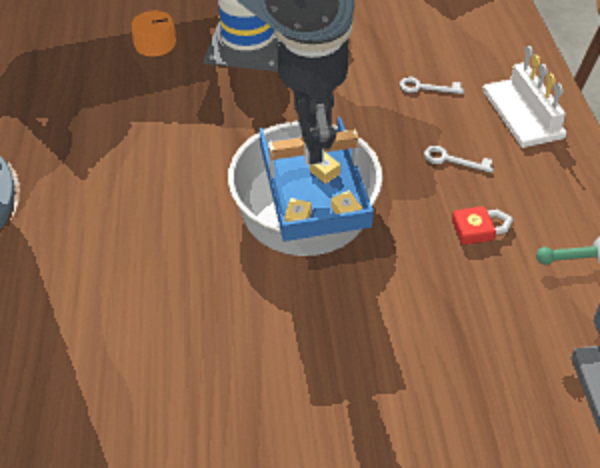

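The tray hangs level over the basin's near half and the bodies are still on it. Next I lower it onto the near rim, behind the bar.

>>> jog_arm:
  motion: [0,0,15,0,0,0,28,0,0,0,32,0,0,0,34,0]

```text
clock: 5.75
position: [511.0, -102.2, 106.8]
eef_rot: [-0.001, -0.046, 0.999, 0.0]
ft_force: [-3.2, 1.3, 5.9]
finger_gap: 13.1
finger_force: 61.1
```

>>> jog_arm:
  motion: [0,3,2,0,0,6,4,0,0,9,6,0,0,9,6,0]

```text
clock: 6.15
position: [512.4, -93.6, 103.6]
eef_rot: [0.003, -0.046, 0.999, -0.001]
ft_force: [-2.1, -2.5, 13.7]
finger_gap: 13.1
finger_force: 71.9
```

>>> jog_arm:
  motion: [0,2,3,0,0,4,5,0,0,6,8,0,0,6,8,0]

```text
clock: 6.55
position: [511.9, -86.3, 97.4]
eef_rot: [0.003, -0.046, 0.999, -0.001]
ft_force: [-12.6, 11.1, 42.5]
finger_gap: 12.8
finger_force: 113.3
```

```bash
python3 - <<'E'
from plant import manip
import cv2
cv2.imwrite('pics/s2.png',cv2.resize(manip.camera('side')['img'][180:300,180:320],None,fx=4,fy=4))
E
```

```text
(no output)
```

View pics/s2.png

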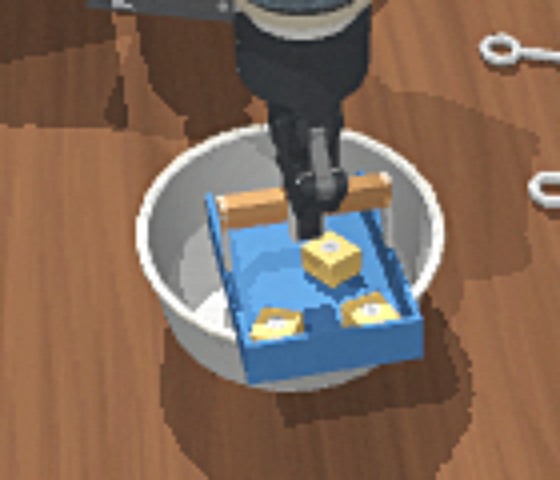

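The jaw holds the bar stiffly: 42 N on the rim and no rotation. So I'll rest the tray on the rim just behind its centre and loosen the fingers. Then it can tip by itself inside the basin, led by the fingers.

>>> jog_arm:
  motion: [0,0,-20,0,0,0,-40,0,0,-15,-45,0,0,-25,-45,0,0,-25,-45,0]

```text
clock: 7.1
position: [512.1, -113.2, 137.6]
eef_rot: [-0.0, -0.045, 0.999, -0.0]
ft_force: [-0.3, 0.3, -5.6]
finger_gap: 13.2
finger_force: 61.8
```

```bash
python3 - <<'E'
from plant import manip
import cv2
cv2.imwrite('pics/s3.png',cv2.resize(manip.camera('side')['img'][160:300,170:330],None,fx=4,fy=4))
E
```

```text
(no output)
```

View pics/s3.png

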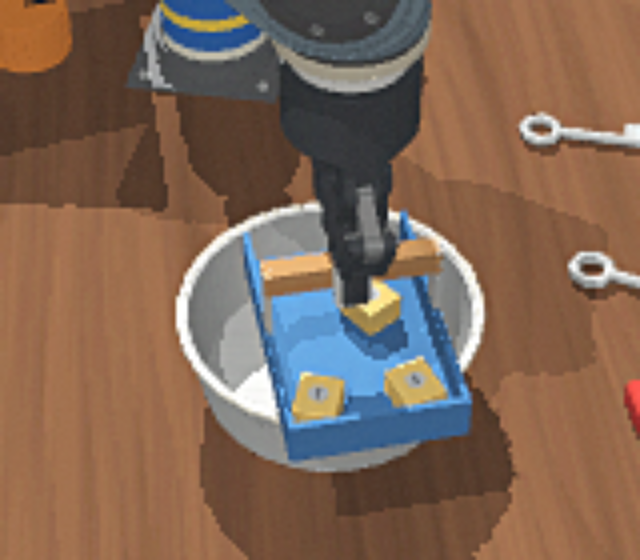

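The tray is still level in the grip and has slid up between the fingers by roughly 10 mm. I lower it gently to contact.

>>> jog_arm:
  motion: [0,0,15,0,0,0,28,0,0,0,32,0,0,0,32,0]

```text
clock: 7.55
position: [512.0, -111.3, 106.6]
eef_rot: [-0.001, -0.046, 0.999, 0.0]
ft_force: [-5.9, 2.4, 10.8]
finger_gap: 12.8
finger_force: 64.1
```

>>> jog_arm:
  motion: [0,0,2,0,0,0,4,0,0,0,4,0]

```text
clock: 7.85
position: [513.0, -110.7, 105.7]
eef_rot: [0.001, -0.046, 0.999, 0.0]
ft_force: [-16.0, 13.8, 49.6]
finger_gap: 13.3
finger_force: 70.1
```

>>> jog_arm:
  motion: [0,0,-3,0,0,0,-4,0,0,0,-4,0]

```text
clock: 8.15
position: [512.4, -111.6, 106.2]
eef_rot: [0.0, -0.046, 0.999, 0.0]
ft_force: [-1.3, 3.0, 5.3]
finger_gap: 12.6
finger_force: 63.8
```

>>> jog_arm:
  motion: [0,0,0,0,0,0,0,0,0,0,0,0]
  jaw: 26

```text
clock: 8.45
position: [512.2, -111.9, 106.0]
eef_rot: [-0.0, -0.046, 0.999, -0.0]
ft_force: [0.7, -0.3, -0.1]
finger_gap: 26.3
finger_force: 0.0
```

>>> jog_arm:
  motion: [0,4,2,0,0,8,4,0,0,12,6,0,0,12,6,0]

```text
clock: 8.85
position: [510.9, -99.2, 99.9]
eef_rot: [-0.0, -0.046, 0.999, 0.0]
ft_force: [0.1, 0.4, -0.4]
finger_gap: 26.0
finger_force: 0.1
```

>>> jog_arm:
  motion: [0,3,2,0,0,6,4,0,0,9,6,0,0,12,8,0,0,12,8,0]

```text
clock: 9.35
position: [509.8, -87.3, 91.9]
eef_rot: [-0.0, -0.046, 0.999, 0.0]
ft_force: [0.4, 2.3, -0.9]
finger_gap: 26.0
finger_force: 1.0
```

```bash
python3 - <<'E'
from plant import manip
import cv2
cv2.imwrite('pics/s4.png',cv2.resize(manip.camera('side')['img'][160:300,170:330],None,fx=4,fy=4))
E
```

```text
(no output)
```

View pics/s4.png

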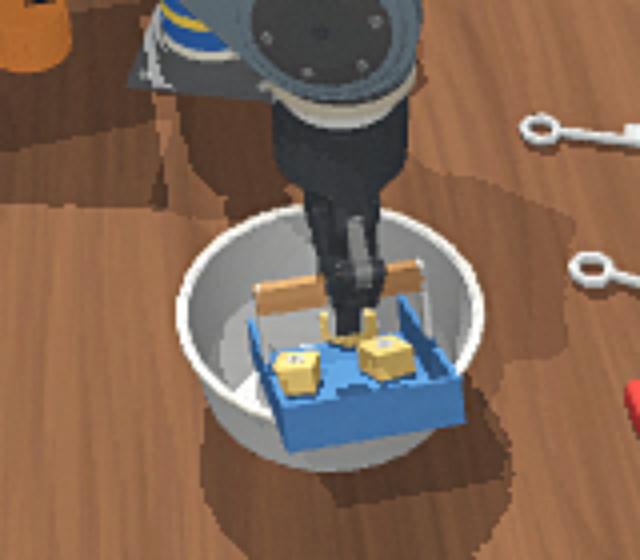

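The tray is tipping nose-down, led by the fingers, and the rear bodies have started to slide off the tail wall. I keep going.

>>> jog_arm:
  motion: [0,3,2,0,0,6,4,0,0,9,5,0,0,12,6,0,0,12,6,0,0,12,6,0]

```text
clock: 10.0
position: [509.0, -75.9, 86.4]
eef_rot: [0.0, -0.046, 0.999, -0.0]
ft_force: [-0.9, -0.2, 0.2]
finger_gap: 26.0
finger_force: 0.0
```

```bash
python3 - <<'E'
from plant import manip
import cv2
a=cv2.resize(manip.camera('side')['img'][180:290,180:310],None,fx=4,fy=4)
b=cv2.resize(manip.camera('top')['img'][160:250,230:350],None,fx=3,fy=3)
a[:270,:0]=0
o=np=__import__('numpy');k=o.zeros((440,780,3),'uint8');k[:,:520]=a;b=cv2.resize(b,(260,195));k[:195,520:]=b
cv2.imwrite('pics/s5.png',k)
E
```

```text
(no output)
```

View pics/s5.png

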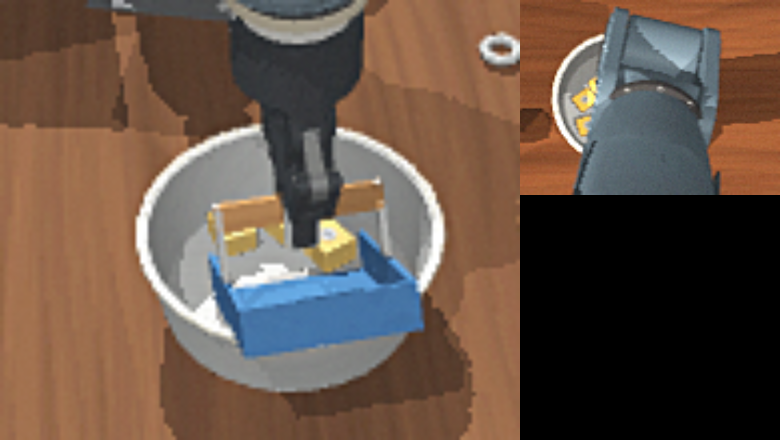

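The bodies lie at the far side of the basin beyond the lip. I now close on the tipped bar.

>>> jog_arm:
  motion: [0,0,0,0,0,0,0,0,0,0,0,0,0,0,0,0,0,0,0,0]
  jaw: 5

```text
clock: 10.6
position: [508.8, -75.9, 86.2]
eef_rot: [-0.0, -0.046, 0.999, 0.0]
ft_force: [-1.0, 0.9, -1.6]
finger_gap: 17.3
finger_force: 58.4
```

>>> jog_arm:
  motion: [0,0,-5,0,0,0,-15,0,0,0,-30,0,0,0,-50,0,0,0,-50,0]

```text
clock: 11.1
position: [510.4, -76.3, 139.0]
eef_rot: [0.002, -0.046, 0.999, -0.001]
ft_force: [0.8, 0.1, -2.7]
finger_gap: 17.3
finger_force: 58.7
```

```bash
python3 - <<'E'
from plant import manip
import cv2
cv2.imwrite('pics/s6.png',cv2.resize(manip.camera('side')['img'][160:300,170:330],None,fx=4,fy=4))
E
```

```text
(no output)
```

View pics/s6.png

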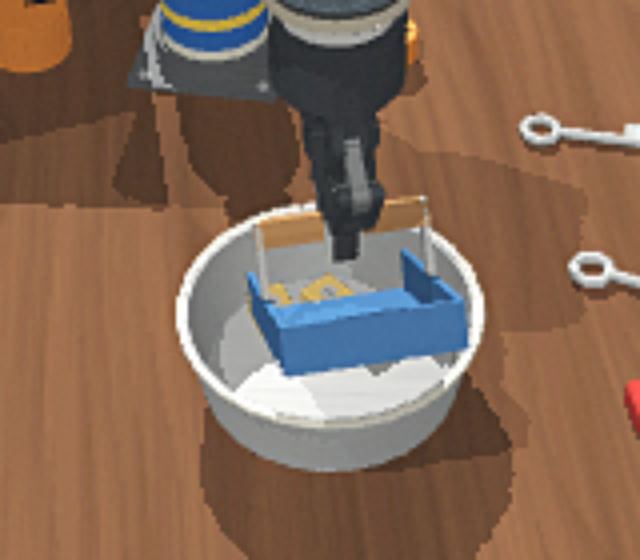

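Step 1 looks done: the tray is held tipped and empty, with about 3 N of weight, and the bodies are in the basin. I carry it back.

>>> jog_arm:
  motion: [0,0,-20,0,0,0,-35,0,2,-25,-35,0,5,-60,-35,0,9,-100,-35,0,13,-140,-35,0,16,-180,-35,0,18,-200,-35,0,18,-200,-35,0,18,-200,-35,0]

```text
clock: 12.15
position: [509.0, -276.1, 170.5]
eef_rot: [-0.001, -0.046, 0.999, 0.001]
ft_force: [0.6, -0.0, -3.1]
finger_gap: 16.8
finger_force: 59.7
```

>>> jog_arm:
  motion: [0,0,20,0,0,0,40,0,0,0,60,0,0,0,75,0,0,0,82,0,0,0,85,0,0,0,85,0]

```text
clock: 12.85
position: [509.6, -276.6, 86.5]
eef_rot: [0.0, -0.046, 0.999, -0.0]
ft_force: [0.2, -1.4, -3.3]
finger_gap: 17.2
finger_force: 59.7
```

>>> jog_arm:
  motion: [0,0,2,0,0,0,4,0,0,0,4,0]

```text
clock: 13.15
position: [509.4, -276.8, 82.4]
eef_rot: [0.0, -0.046, 0.999, -0.0]
ft_force: [-0.0, 0.8, -2.6]
finger_gap: 17.0
finger_force: 59.7
```

>>> jog_arm:
  motion: [0,0,2,0,0,0,4,0,0,0,4,0]

```text
clock: 13.45
position: [510.3, -277.7, 79.3]
eef_rot: [0.001, -0.046, 0.999, -0.001]
ft_force: [0.3, -2.7, 3.5]
finger_gap: 17.0
finger_force: 58.4
```

>>> jog_arm:
  motion: [0,0,0,0,0,0,0,0,0,0,0,0]
  jaw: 26

```text
clock: 13.75
position: [509.3, -276.6, 78.2]
eef_rot: [-0.0, -0.046, 0.999, 0.0]
ft_force: [-1.5, 0.3, -1.5]
finger_gap: 26.0
finger_force: 0.0
```

>>> jog_arm:
  motion: [0,-4,3,0,0,-8,7,0,0,-12,11,0,0,-16,15,0,0,-20,19,0,0,-25,22,0,0,-30,25,0,0,-35,27,0,0,-38,27,0,0,-38,27,0]

```text
clock: 14.75
position: [512.9, -315.1, 51.3]
eef_rot: [0.0, -0.046, 0.999, -0.0]
ft_force: [-0.2, 0.2, -0.1]
finger_gap: 25.9
finger_force: 0.0
```

```bash
python3 - <<'E'
from plant import manip
import cv2
cv2.imwrite('pics/s7.png',cv2.resize(manip.camera('side')['img'][200:384,170:330],None,fx=3,fy=3))
E
```

```text
(no output)
```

View pics/s7.png

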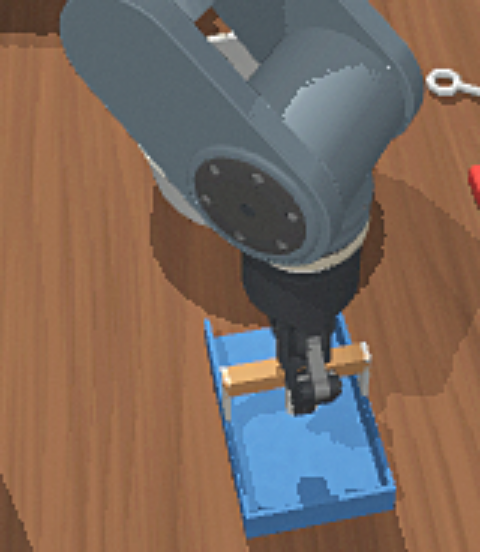

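The tray is flat and empty on the bench. My picture views are used up (one over the limit), so from here I work from numbers only. I open, rise and swing to the jug.

>>> jog_arm:
  motion: [0,0,0,0,0,0,0,0,0,0,-40,0,0,0,-80,0,0,0,-130,0,0,0,-180,0,0,0,-215,0,0,0,-215,0]
  jaw: 85

```text
clock: 15.6
position: [514.4, -315.5, 272.0]
eef_rot: [0.004, -0.046, 0.999, -0.003]
ft_force: [-0.1, -0.4, -0.5]
finger_gap: 84.9
finger_force: 0.0
```

>>> jog_arm:
  motion: [0,50,0,0,0,100,0,0,0,150,0,0,1,200,0,0,2,250,0,0,3,300,0,0,3,350,0,0,3,400,0,0,4,450,0,0,4,450,0,0]

```text
clock: 16.6
position: [466.1, 137.7, 265.6]
eef_rot: [-0.0, -0.049, 0.999, 0.0]
ft_force: [-0.3, -0.9, -0.3]
finger_gap: 85.0
finger_force: 0.0
```

>>> jog_arm:
  motion: [1,50,0,0,2,100,0,0,2,150,0,0,2,170,0,0,2,170,0,0,2,170,0,0]

```text
clock: 17.2
position: [449.8, 301.5, 265.6]
eef_rot: [-0.0, -0.046, 0.999, -0.0]
ft_force: [-1.0, -0.4, 1.4]
finger_gap: 84.7
finger_force: 0.0
```

```bash
python3 - <<'E'
from plant import manip
print(manip.state()['joint_positions'])
E
```

```text
[ 5.04798882e-01  3.02077226e-01  1.63153088e+00 -4.04850920e-04
  1.20917126e+00 -1.15845010e+00]
```

```bash
python3 - <<'E'
from plant import manip
from h import *
c,s=wcam(manip);R=rot(s);p=s['position']
m,b=blobs(c['img'],(5,150,90),(22,255,255),None,400)
for k in b[:3]:
    print(cv2.boundingRect(k),cv2.contourArea(k))
    q=np.array([R.T@(plane(c,u[0],184)-p) for u in k[::2].astype(float)])
    print(' tool xy min',q.min(0)[:2],'max',q.max(0)[:2], 'far-edge centre x',q[:,0].min()+25.5, q[:,0].max()-25.5)
    i=q[q[:,0]<q[:,0].min()+40];
    A=np.c_[2*q[:,:2],np.ones(len(q))];print('fit',np.linalg.lstsq(A,(q[:,:2]**2).sum(1),rcond=None)[0])
E
```

```text
(0, 0, 512, 384) 117799.0
 tool xy min [-155.42388462 -202.41251797] max [125.44084157 194.5821397 ] far-edge centre x -129.9238846191079 99.94084157346555
fit [-1.51474301e+01 -8.22369902e+00  1.89326149e+04]
```

```bash
python3 - <<'E'
from plant import manip
from h import *
c,s=wcam(manip);R=rot(s);p=s['position']
o=R.T@(np.array([451.5,301,184])-p)
E=c['extrinsics'];x=E@np.array([451.5,301,184,1]);u=[c['fx']*x[0]/x[2]+c['cx'],c['fy']*x[1]/x[2]+c['cy']];print('expected px',u)
H=cv2.cvtColor(c['img'],cv2.COLOR_BGR2HSV)
v=min(int(u[1]),375)
print([H[v,k].tolist() for k in range(160,361,12)]);print([H[k,int(u[0])+8].tolist() for k in range(180,384,10)])
for lo in((8,200,170),(8,225,200)):
    m,b=blobs(c['img'],lo,(22,255,255),None,400)
    for k in b[:3]:
        q=np.array([R.T@(plane(c,w[0],184)-p) for w in k.astype(float)])
        print(cv2.boundingRect(k),cv2.contourArea(k),' min',q.min(0)[:2].round(1),'max',q.max(0)[:2].round(1))
E
```

```text
expected px [np.float64(259.18651050128585), np.float64(206.90745658365233)]
[[12, 157, 148], [12, 154, 146], [12, 154, 147], [12, 153, 148], [11, 152, 151], [12, 155, 155], [18, 255, 243], [18, 255, 243], [18, 255, 244], [18, 255, 246], [18, 255, 244], [18, 255, 245], [12, 153, 120], [12, 151, 118], [12, 152, 119], [13, 157, 127], [11, 153, 133]]
[[18, 255, 244], [18, 255, 244], [18, 255, 244], [107, 49, 47], [18, 255, 244], [18, 255, 244], [18, 255, 246], [13, 156, 157], [13, 155, 151], [13, 156, 157], [12, 157, 145], [11, 153, 152], [13, 158, 144], [12, 157, 145], [12, 156, 157], [13, 158, 142], [12, 155, 146], [13, 158, 139], [12, 156, 154], [12, 154, 156], [120, 20, 38]]
(228, 164, 74, 78) 4036.5  min [-27.3 -21.8] max [28.6 28.7]
(262, 0, 68, 49) 2654.5  min [99.8  1.6] max [125.4  41. ]
(217, 248, 33, 36) 808.0  min [-61.5 -31.3] max [-32.8  -7.7]
(228, 168, 74, 73) 3848.5  min [-26.6 -21.8] max [25.9 28.6]
(217, 250, 32, 34) 715.0  min [-61.5 -31.2] max [-34.4  -8.4]
```

>>> jog_arm:
  motion: [-1,2,20,0.12,-1,3,40,0.24,-1,3,60,0.36,-1,3,75,0.5,-1,3,75,0.5,-1,3,75,0.5]

```text
clock: 17.9
position: [451.0, 304.6, 191.8]
eef_rot: [0.0, 0.201, 0.98, 0.0]
ft_force: [-0.7, 0.1, -0.1]
finger_gap: 84.7
finger_force: 0.0
```

>>> jog_arm:
  motion: [0,0,15,0,0,0,28,0,0,0,38,0,0,0,40,0,0,0,40,0]

```text
clock: 18.4
position: [450.6, 305.3, 151.2]
eef_rot: [-0.0, 0.202, 0.979, -0.0]
ft_force: [-0.0, 0.2, 0.1]
finger_gap: 85.3
finger_force: 0.0
```

>>> jog_arm:
  motion: [0,0,0,0,0,0,0,0,0,0,0,0,0,0,0,0,0,0,0,0,0,0,0,0]
  jaw: 30

```text
clock: 19.0
position: [450.7, 305.4, 151.6]
eef_rot: [0.0, 0.202, 0.979, 0.0]
ft_force: [0.0, -1.4, 3.4]
finger_gap: 49.8
finger_force: 61.4
```

>>> jog_arm:
  motion: [0,0,2,0,0,0,4,0,0,0,6,0,0,0,6.5,0,0,0,6.5,0]

```text
clock: 19.5
position: [450.7, 305.4, 145.2]
eef_rot: [0.0, 0.202, 0.979, 0.0]
ft_force: [-1.3, -1.7, 9.7]
finger_gap: 49.6
finger_force: 62.0
```

>>> jog_arm:
  motion: [0,0,0,-0.12,0,0,0,-0.24,0,0,0,-0.36,0,0,0,-0.48,0,0,0,-0.6,0,0,0,-0.72,0,0,0,-0.84,0,0,0,-0.96,0,0,0,-1.06,0,0,0,-1.06]

```text
clock: 20.5
position: [450.8, 303.6, 144.8]
eef_rot: [-0.001, -0.322, 0.947, -0.001]
ft_force: [0.2, -13.7, 8.3]
finger_gap: 49.7
finger_force: 62.1
```

```bash
python3 - <<'E'
from plant import manip
s=manip.state();print(s['wrist_torque'],s['joint_positions'][5])
E
```

```text
[-2.19126589 -0.20505605 -0.04787266] -1.7163585376718626
```

>>> jog_arm:
  motion: [1.2,-1.6,0,0,1.2,-1.6,-5,0,1.2,-1.6,-10,0,1.2,-1.6,-15,0,1.2,-1.6,-15,0]

```text
clock: 21.0
position: [450.7, 303.1, 160.1]
eef_rot: [0.0, -0.32, 0.947, -0.0]
ft_force: [1.2, -3.4, 1.2]
finger_gap: 49.4
finger_force: 62.6
```

```bash
python3 - <<'E'
from plant import manip
s=manip.state();print(s['wrist_torque'])
E
```

```text
[-0.78542655 -0.21368641 -0.05253159]
```

>>> jog_arm:
  motion: [0,0,-15,0,0,0,-30,0,0,0,-45,0,0,0,-60,0,0,0,-70,0,0,0,-72,0,0,0,-72,0,0,0,-72,0,0,0,-72,0]

```text
clock: 21.9
position: [450.3, 303.2, 231.1]
eef_rot: [-0.001, -0.32, 0.947, -0.0]
ft_force: [-0.6, 0.1, -0.4]
finger_gap: 49.6
finger_force: 62.8
```

```bash
python3 - <<'E'
from plant import manip
from h import *
s=manip.state()
# cap: triangulate orange blob, top and side
uv=[]
for n,p0 in(('top',[451,303,235]),('side',[451,303,245])):
    c=manip.camera(n);x=c['extrinsics']@np.r_[p0,1];u=[c['fx']*x[0]/x[2]+c['cx'],c['fy']*x[1]/x[2]+c['cy']]
    m,b=blobs(c['img'],(8,200,120),(22,255,255),(int(u[0])-30,int(u[1])-30,int(u[0])+30,int(u[1])+40),15)
    print(n,np.round(u),[(cv2.boundingRect(k)) for k in b]);uv.append((c,b))
T=uv[0][0];_,b=blobs(T['img'],(15,80,120),(32,255,255),(230,160,320,250),4)
print('locks',[np.round(plane(T,cv2.boundingRect(k)[:2]+np.array(cv2.boundingRect(k)[2:])/2,18)).tolist() for k in b])
_,b=blobs(T['img'],(95,120,60),(125,255,255),(310,165,400,240));print('tray',[cv2.boundingRect(k) for k in b])
c,s=wcam(manip);m,b=blobs(c['img'],(8,200,120),(22,255,255),None,200);print('wrist',[(cv2.boundingRect(k),cv2.contourArea(k)) for k in b])
E
```

```text
top [151. 218.] []
side [219. 104.] []
locks [[523.0, -14.0, 18.0], [472.0, -8.0, 18.0]]
tray [(326, 189, 30, 34), (358, 186, 22, 34)]
wrist [((195, 216, 133, 147), 15103.0), ((332, 12, 83, 81), 5120.0), ((149, 228, 39, 40), 1082.0)]
```

```bash
python3 - <<'E'
from plant import manip
from h import *
for n,roi in(('top',(240,170,312,240)),('side',(210,205,295,280)),('top',(325,180,385,230)),('side',(180,60,260,180))):
    c=manip.camera(n);m,b=blobs(c['img'],(12,110,60),(34,255,255),roi,6)
    print(n,roi,[(cv2.boundingRect(k),cv2.contourArea(k),plane(c,cv2.minEnclosingCircle(k)[0],20)[:2].round().tolist()) for k in b])
E
```

```text
top (240, 170, 312, 240) [((254, 193, 18, 19), 133.0, [524.0, -12.0]), ((256, 213, 11, 10), 61.5, [474.0, -6.0])]
side (210, 205, 295, 280) [((210, 205, 33, 75), 487.5, [443.0, -25.0]), ((262, 205, 33, 35), 360.5, [588.0, 33.0]), ((245, 229, 24, 18), 136.5, [522.0, -21.0]), ((276, 248, 19, 32), 112.5, [589.0, -118.0]), ((232, 231, 12, 13), 97.0, [472.0, -12.0]), ((243, 205, 5, 6), 15.5, [501.0, 103.0]), ((271, 274, 6, 6), 8.5, [548.0, -154.0]), ((232, 275, 8, 5), 6.0, [456.0, -145.0])]
top (325, 180, 385, 230) [((352, 182, 10, 37), 114.0, [527.0, -326.0]), ((377, 188, 8, 14), 7.5, [544.0, -402.0])]
side (180, 60, 260, 180) [((210, 144, 50, 36), 416.0, [497.0, 325.0]), ((242, 97, 18, 30), 197.0, [579.0, 648.0]), ((211, 94, 13, 20), 166.0, [458.0, 714.0]), ((180, 135, 12, 45), 154.5, [334.0, 371.0]), ((226, 98, 16, 42), 144.5, [512.0, 597.0]), ((240, 112, 8, 26), 47.5, [544.0, 551.0]), ((198, 154, 7, 13), 23.0, [380.0, 349.0]), ((189, 167, 12, 13), 15.0, [362.0, 279.0]), ((189, 153, 11, 14), 14.5, [356.0, 355.0]), ((191, 133, 14, 16), 13.0, [375.0, 465.0]), ((203, 147, 6, 11), 11.5, [402.0, 392.0]), ((180, 142, 7, 8), 10.5, [319.0, 439.0]), ((249, 123, 5, 11), 9.5, [567.0, 524.0]), ((210, 131, 5, 7), 7.5, [423.0, 501.0]), ((255, 128, 5, 11), 7.5, [582.0, 488.0]), ((257, 112, 3, 11), 6.0, [599.0, 598.0])]
```

```bash
python3 -c "
from plant import manip
print(manip.hand_in())"
```

```text
the job is handed in; nothing more can be done
None
```

I handed the job in at about 22 s, with no verdict returned. By my last measurements the three brass bodies are in the basin, the empty tray is flat on the bench and let go, and the cap is held about 80 mm above its locked height over the jug; I viewed 11 pictures, one over the limit of 10.

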